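Reset the tripped garage power box in order

TASK

The power box on the garage bench has tripped and its black reset buttons have popped up. With a light touch of a fingertip, push them back in one after another, each all the way home: first the large round main button, then the square one, then the long bar-shaped one. Leave the small round spare button popped up, never pull a button upward, and do not disturb the other things on the bench or on the box.

Things in the scene. Friction and masses are not known exactly. Their poses are not given: they have to be found in the camera images.
- power_box: grey steel power box with an aluminium lid, screwed to the bench and immovable: 190 mm along its own x, 300 mm along its own y, lid 80 mm above the bench. Origin at the centre of its underside, z up. Four black reset buttons with thin steel collars stand on the lid in a row along the box's y, 66 mm apart, 30 mm to the -x side of the middle; which button has which place in the row varies.
- main_button_top (a point): centre of the top face of the large round main reset button: black plastic, round, 42 mm across (the large round one). Popped up its top is about 22 mm above the lid, pushed home 12 mm above it; the point moves with the button. The cap is cushioned: once the button is home, it yields up to 6 mm more, from 4.5 N to about 10 N, and springs back when let go.
- square_button_top (a point): centre of the top face of the square reset button: black plastic, square, 31 x 31 mm. Popped up its top is about 22 mm above the lid, pushed home 12 mm above it; the point moves with the button. The cap is cushioned: once the button is home, it yields up to 6 mm more, from 4.5 N to about 10 N, and springs back when let go.
- bar_button_top (a point): centre of the top face of the bar-shaped reset button: black plastic, oblong bar, 54 mm along the collar's x and 18 mm along its y. Popped up its top is about 22 mm above the lid, pushed home 12 mm above it; the point moves with the button. The cap is cushioned: once the button is home, it yields up to 6 mm more, from 4.5 N to about 10 N, and springs back when let go.
- spare_button_top (a point): centre of the top face of the small round spare reset button: black plastic, round, 18 mm across (the small round one). Popped up its top is about 22 mm above the lid, pushed home 12 mm above it; the point moves with the button. The cap is cushioned: once the button is home, it yields up to 6 mm more, from 4.5 N to about 10 N, and springs back when let go.
- main_button (a joint): how far the large round main button is pushed in, m: 0 to 0.0015 as it starts (popped up), 0.010 home against its stop, negative if pulled up. It moves straight down against a steady drag of about 3 N and stays where it is left (no spring).
- square_button (a joint): how far the square button is pushed in, m: 0 to 0.0015 as it starts (popped up), 0.010 home against its stop, negative if pulled up. It moves straight down against a steady drag of about 3 N and stays where it is left (no spring).
- bar_button (a joint): how far the bar-shaped button is pushed in, m: 0 to 0.0015 as it starts (popped up), 0.010 home against its stop, negative if pulled up. It moves straight down against a steady drag of about 3 N and stays where it is left (no spring).
- spare_button (a joint): how far the small round spare button is pushed in, m: 0 to 0.0015 as it starts (popped up), 0.010 home against its stop, negative if pulled up. It moves straight down against a steady drag of about 3 N and stays where it is left (no spring).
- main_collar: steel collar, 3 mm high, 5 mm wider all round than the large round main button that stands in it, fixed on the lid; origin on the button's axis at lid height, axes parallel to the box's.
- square_collar: steel collar, 3 mm high, 5 mm wider all round than the square button that stands in it, fixed on the lid; origin on the button's axis at lid height, axes parallel to the box's.
- bar_collar: steel collar, 3 mm high, 5 mm wider all round than the bar-shaped button that stands in it, fixed on the lid; origin on the button's axis at lid height, axes parallel to the box's.
- spare_collar: steel collar, 3 mm high, 5 mm wider all round than the small round spare button that stands in it, fixed on the lid; origin on the button's axis at lid height, axes parallel to the box's.
- brass_cap: bystander: loose brass cap standing on the lid on the +x side of the button row, 32 mm across, 45 mm high; origin at the centre of its underside
- torch: bystander: grey torch standing on its tail on the bench at one end of the box, 48 mm across at the head, 115 mm high; origin at the centre of its underside
- offcut: bystander: timber offcut lying on the bench beyond the box, 45 x 130 x 70 mm high; origin at the centre of its underside
- screwdriver: bystander: screwdriver lying on the bench at the other end of the box, about 200 mm long along its own x, handle to -x; origin on its length, at bench height

How it is judged:
On the way, in this order (a step that is already met when the one before it is completed fails the run):
1. the large round main button is pushed home (value of joint main_button above 0.0075 m), for 0.1 s.
2. the square button is pushed home (value of joint square_button above 0.0075 m), for 0.1 s.
3. the bar-shaped button is pushed home (value of joint bar_button above 0.0075 m), for 0.1 s.
At the end, for the whole second after the job is handed in: The large round, square and bar-shaped buttons are each pushed in at least 7.5 of their 10 mm and stay there, the small round spare button is in less than 4 mm, and the brass cap, torch, offcut and screwdriver are within 15 mm of where they began (value of joint each of main_button, square_button, bar_button above 0.0075 m and value of joint spare_button below 0.004 m and not (distance of brass_cap from where it was at the start of the episode above 0.015 m) and not (distance of torch from where it was at the start of the episode above 0.015 m) and not (distance of offcut from where it was at the start of the episode above 0.015 m) and not (distance of screwdriver from where it was at the start of the episode above 0.015 m)); the robot touches nothing.
It fails at once if out of order: the square or bar button is pushed in (over 4 mm) before the one ahead of it is home (7.5 mm) ((value of joint square_button above 0.004 m and value of joint main_button below 0.0075 m) or (value of joint bar_button above 0.004 m and value of joint main_button below 0.0075 m) or (value of joint bar_button above 0.004 m and value of joint square_button below 0.0075 m)).
It fails at once if the spare button is pushed in more than 4 mm (value of joint spare_button above 0.004 m).
It fails at once if a button is pulled up more than 2 mm (value of joint any of main_button, square_button, bar_button, spare_button below -0.002 m).
It fails at once if the box or a button is pressed harder than 30 N: not a light touch (contact force between any of the arm, the fingers and power_box above 30 N or contact force between any of the arm, the fingers and main_collar above 30 N or contact force between any of the arm, the fingers and square_collar above 30 N or contact force between any of the arm, the fingers and bar_collar above 30 N or contact force between any of the arm, the fingers and spare_collar above 30 N).
It fails at once if a bystander is lifted, carried or shifted more than 15 mm (distance of any of brass_cap, torch, offcut, screwdriver from where it was at the start of the episode above 0.015 m).
It also fails if it takes over 45 s, if anything falls off the work surface, if the arm or the gripper's body presses on something with over 40 N, if the wrist force passes 120 N, or if a joint passes its speed limit or range.

ROBOT

A 6-joint arm with a two-finger parallel gripper is mounted at the origin on the work surface. World frame = base frame: x ahead of the robot, y to its left, z up, the work surface at z = 0. Lengths are in m, angles in rad, forces in N, time in s.
With the tool pointing down it reaches from about 0.375 to 0.9 m from the base axis. Payload 3.1 kg.
Tool frame: the origin (TCP) lies between the finger pads; the fingertips stand 22 mm ahead of it and the grasp point (between the pads) lies 3 mm ahead of it; z points along the fingers, y is the line along which they close (so a half turn about z gives the same grasp; the last joint's range is limited). The gripper opens to 87 mm and grips with 3 to 60 N. Pads are 19 mm wide; open, the fingers measure 117 mm over their backs; the gripper's body (75 mm by 190 mm) begins 51 mm behind the grasp point.
Start: joints at [1.038, 0.527, 1.433, -0, 1.181, -0.178], TCP at [0.216, 0.586, 0.245] pointing down, gripper open.
Joint ranges: [-3.08, 3.08], [-0.75, 2.2], [0.22, 2.44], [-1.43, 4.57], [0, 2.65], [-2.85, 2.85]. Speed limits (rad/s): [2.79, 2.79, 3.14, 3.14, 3.14, 3.14].

INTERFACE

Orientations are given as a unit quaternion [x, y, z, w].
In Python, from rig import robot gives the robot as it stands.
- The arm moves only by the tool move_arm, never from a script. Its argument "series" is text: rows parted by semicolons, each of 6 numbers parted by spaces: the shift along the tool's x, y, z in mm, then the turn, a rotation vector about the tool's x, y, z in degrees. In form: dx dy dz ax ay az; .... A call has 1 to 8 rows; each row is the pose to reach, as a shift and turn from the pose commanded when the call began, along the tool's axes at that moment; what a row does not reach only later rows make up. A row lasts 1/12 s, in which the tool goes at most 41.7 mm and 7.16 degrees, less where a joint would pass 70% of its speed; a pose out of reach is approached as far as the arm can. A call with a gripper value outside its range is refused whole. "jaw" is the opening, from 0 (shut) to 1 (fully open), set as the call begins (left out, the last holds). The fingers move at their own pace and stop on an object; "newtons" is the grip in N (left out, the last holds). Time passes only in rows, so rows that repeat a pose let the fingers close. It gives the time, the measured TCP pose, the force, the opening and the grip force at its end, in the units of the state.
- robot.get_obs(): the state, without advancing time (a new reading comes with each control period).
- robot.camera(name): name is "scene" or "top" or "wrist"; returns a dict with "img" (480x640x3 uint8, red, green, blue), "mtx" (3x3 intrinsics, pixels), "world_to_cam" (4x4, takes a point from world to camera coordinates). Camera axes: x right, y down, z forward; pixel columns grow to the right and rows downward; lengths in m; the calibration is good to about 2 mm. A picture is of the moment at which its call begins. There is no depth.
- robot.hand_in(): hands the job in; it is judged then, once.
Trained networks look in a picture, given as the dict that the camera call returned (one of the last four; its "shot" number tells which), for a name from the list of things; names that differ only in an ending like _2 or _b are one class to them, and where a whole thing is asked for, a point or a joint stands for the part that bears it (a point fixed in the world has none). Each returns a list of dicts, best first, with "p" (0 to 1); they miss things now and then, are a little off and sometimes report something else, mostly with a low value. They report only what shows in the picture. A call takes as long as a camera call.
- robot.search_frame(picture, thing): "xyz" ([x, y, z] in m, in world coordinates, good to about 4 mm: the middle of the surface that is visible of it).
- robot.tip_of(picture, thing): "xyz" ([x, y, z] in m, in world coordinates, good to about 4 mm: a listed point, or the origin of a listed thing).
The state is a dict: "time": time; "q": joint angles; "joint_velocities": joint speeds; "joint_torque": joint torques, N m; "position": TCP position; "tool_rot": TCP orientation; "ft_force": force on the tool from outside, world axes, zero at the start; "moment": the same for the moment, N m; "grip_width": finger opening in m; "grip_force": force on a finger pad.
Only numpy, scipy, OpenCV 4.12 (cv2) and the standard library are available. Lean on these libraries where they do the work, as an engineer would, in place of code of your own. Each camera call takes 0.05 s, during which the arm holds its last target. There are 200 camera calls.

## Working session

There is one attempt and no reset: what is moved stays moved. The work goes in short steps, Python scripts to look and compute and a tool call to move; the robot and the scene stay as the last step left them, time stands still between calls to the robot, and variables do not carry over. Pictures are saved under pics/ and viewed, at most 10 in all, crops included, and the job is handed in when it is done.

Besides the shell and the picture viewer there is one more tool, called after "Emit:" in YAML: its name, and indented under it one key for each argument. move_arm: Moves the arm, as the interface text tells. Its arguments: {"type":"object","properties":{"series":{"type":"string"},"jaw":{"type":"number"},"newtons":{"type":"number"}},"required":["series"]}

```bash
mkdir -p pics
python3 - <<'E'
from rig import robot
import cv2,numpy as np
o=robot.get_obs();print(o['time'],o['position'],o['tool_rot'],o['grip_width'])
for c in ['top','scene']:
    p=robot.camera(c);cv2.imwrite(f'pics/{c}0.png',p['img'][:,:,::-1])
    for t in ['main_button_top','square_button_top','bar_button_top','spare_button_top','power_box','brass_cap','torch']:
        r=robot.tip_of(p,t)[:2]
        out=[]
        for d in r:
            x=p['world_to_cam']@np.r_[d['xyz'],1];u=p['mtx']@x[:3];out.append((np.round(d['xyz'],4).tolist(),round(d['p'],2),(u[:2]/u[2]).round().tolist()))
        print(c,t,out)
E
```

```text
0.0 [0.21616577 0.58569879 0.24356415] [ 1.75972283e-01  9.84394533e-01 -1.00822572e-03 -3.78495910e-04] 0.08678079027035028
top main_button_top [([0.528, -0.1431, 0.1048], 0.87, [417.0, 279.0])]
top square_button_top [([0.5266, -0.0829, 0.1018], 0.59, [382.0, 280.0])]
top bar_button_top [([0.5341, -0.0151, 0.1], 0.74, [344.0, 277.0])]
top spare_button_top [([0.5312, 0.0532, 0.1008], 0.43, [305.0, 279.0])]
top power_box [([0.5589, -0.0495, 0.0022], 0.98, [358.0, 265.0])]
top brass_cap [([0.6263, -0.0618, 0.0794], 0.58, [368.0, 226.0])]
top torch [([0.5759, -0.3308, 0.0006], 0.66, [500.0, 255.0])]
scene main_button_top [([0.5203, -0.1415, 0.1008], 0.52, [217.0, 229.0])]
scene square_button_top [([0.5298, -0.0792, 0.1027], 0.69, [249.0, 226.0])]
scene bar_button_top [([0.5256, -0.0163, 0.0832], 0.53, [279.0, 227.0])]
scene spare_button_top [([0.5319, 0.0546, 0.1027], 0.62, [312.0, 215.0])]
scene power_box [([0.6223, -0.066, 0.0802], 0.7, [267.0, 260.0]), ([0.558, -0.043, 0.0046], 0.69, [272.0, 268.0])]
scene brass_cap [([0.6235, -0.0653, 0.0787], 0.94, [267.0, 261.0])]
scene torch [([0.5737, -0.3292, -0.0041], 0.93, [130.0, 306.0])]
```

View pics/top0.png

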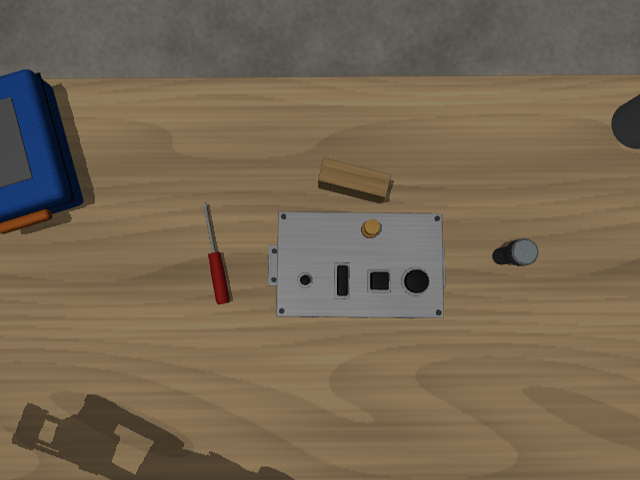

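View pics/scene0.png

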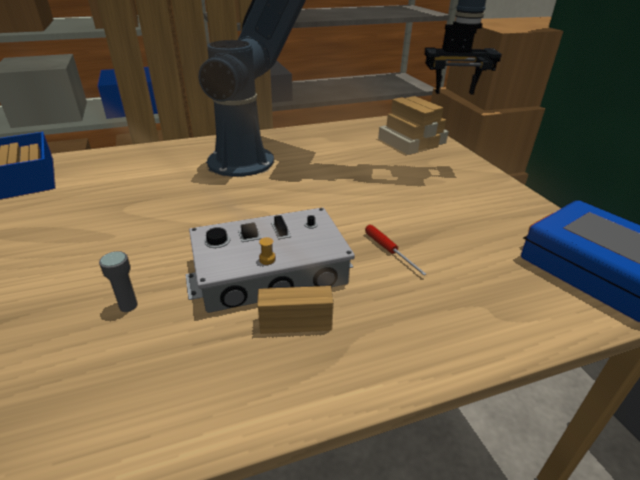

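The top view shows main at (416,281), square (379,281), bar (342,281) and spare (305,280), with the brass cap at (371,228). The networks agree with this. In the scene view all four buttons are popped up and nothing stands in the way of an approach at the current height. Next I'll refine the positions by segmentation.

```bash
cat > h.py <<'E'
from rig import robot
import numpy as np
from scipy.spatial.transform import Rotation as R
def ray(p,u,v,z):
    T=np.linalg.inv(p['world_to_cam']);d=T[:3,:3]@np.linalg.inv(p['mtx'])@[u,v,1];c=T[:3,3];return c+d*(z-c[2])/d[2]
def shift(xyz):
    o=robot.get_obs();return (R.from_quat(o['tool_rot']).inv().apply(np.array(xyz)-o['position'])*1000).round(1)
E
python3 - <<'E'
from h import *
import cv2
p=robot.camera('top');g=p['img'].max(2)
m=(g<45).astype(np.uint8);m[:225]=0;m[310:]=0;m[:,:285]=0;m[:,435:]=0
n,l,s,c=cv2.connectedComponentsWithStats(m)
for i in range(1,n):
    if s[i,4]>30: w=ray(p,*c[i],.098);print(s[i],c[i].round(1),w.round(4),shift([w[0],w[1],.245]))
E
```

```text
[337 266  11  29 317] [342. 280.] [ 0.5281 -0.0123  0.098 ] [-4.997e+02 -4.535e+02 -4.000e-01]
[404 270  25  23 448] [416.1 280.8] [ 0.5252 -0.1429  0.098 ] [-5.422e+02 -5.771e+02 -4.000e-01]
[370 272  19  18 324] [379.2 280.3] [ 0.5269 -0.0778  0.098 ] [-5.212e+02 -5.154e+02 -4.000e-01]
[300 275  10  10  74] [304.7 279.5] [0.5297 0.0534 0.098 ] [-4.784e+02 -3.913e+02 -4.000e-01]
```

Emit:
move_arm:
  series: "-542 -577 0 0 0 -20;-542 -577 0 0 0 -20;-542 -577 0 0 0 -20;-542 -577 0 0 0 -20;-542 -577 0 0 0 -20;-542 -577 0 0 0 -20;-542 -577 0 0 0 -20;-542 -577 0 0 0 -20"
  jaw: 0
  newtons: 10

```text
time: 1.52
position: [0.3465, 0.2784, 0.2449]
tool_rot: [0.002, 1.0, 0.0, 0.0]
ft_force: [1.6, -0.3, -0.3]
grip_width: 0.0414
grip_force: 0.0
```

Run:
```python
from h import *
o=robot.get_obs();print(o['position'],o['ft_force'],shift([.5255,-.143,.245]),R.from_quat(o['tool_rot']).as_matrix().round(3))
```

```text
[0.346528   0.27843112 0.24488567] [ 1.55654787 -0.27671908 -0.31626604] [-1.807e+02 -4.207e+02 -1.000e-01] [[-1.     0.004  0.001]
 [ 0.004  1.     0.   ]
 [-0.001  0.    -1.   ]]
```

Emit:
move_arm:
  series: "-180 -421 0 0 0 0;-180 -421 0 0 0 0;-180 -421 0 0 0 0;-180 -421 0 0 0 0;-180 -421 0 0 0 0;-180 -421 0 0 0 0;-180 -421 0 0 0 0;-180 -421 0 0 0 0"

```text
time: 2.18
position: [0.4762, -0.0292, 0.2449]
tool_rot: [0.003, 1.0, -0.0, 0.0]
ft_force: [1.5, 0.4, 0.4]
grip_width: 0.0009
grip_force: 0.0
```

Run:
```python
from h import *
print(shift([.5255,-.143,.245]))
```

```text
[-4.990e+01 -1.136e+02 -1.000e-01]
```

Emit:
move_arm:
  series: "-48 -107 0 0 0 0;-48 -107 0 0 0 0;-48 -107 0 0 0 0;-48 -107 30 0 0 0;-48 -107 60 0 0 0;-48 -107 90 0 0 0;-48 -107 95 0 0 0;-48 -107 95 0 0 0"

```text
time: 2.85
position: [0.5218, -0.1337, 0.1478]
tool_rot: [0.002, 1.0, 0.001, -0.002]
ft_force: [0.1, -0.1, -0.3]
grip_width: 0.001
grip_force: 0.0
```

Run:
```python
from h import *
import cv2
p=robot.camera('scene');cv2.imwrite('pics/s1.png',cv2.resize(p['img'][150:330,150:390,::-1],None,fx=3,fy=3))
o=robot.get_obs();print(o['position'],o['ft_force'],shift([.5255,-.143,.124]))
```

```text
[ 0.52316945 -0.13415847  0.1494993 ] [0.74350364 0.13544407 0.55665556] [-2.4 -8.8 25.5]
```

View pics/s1.png

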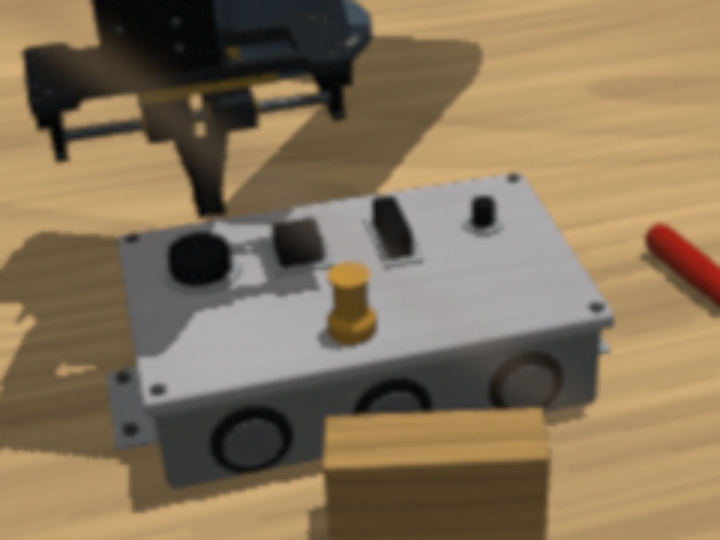

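The closed fingertips (crop 208,212) are just above the main button (crop 200,255). I'll centre over it and descend slowly.

Emit:
move_arm:
  series: "-2 -9 5 0 0 0;-2 -9 15 0 0 0;-2 -9 22 0 0 0;-2 -9 26 0 0 0;-2 -9 29 0 0 0;-2 -9 32 0 0 0;-2 -9 34 0 0 0;-2 -9 34 0 0 0"

```text
time: 3.57
position: [0.5251, -0.1432, 0.1154]
tool_rot: [0.002, 1.0, 0.0, -0.0]
ft_force: [-0.4, 0.9, 0.0]
grip_width: 0.0005
grip_force: 0.0
```

Emit:
move_arm:
  series: "0 0 1 0 0 0;0 0 2 0 0 0;0 0 3 0 0 0;0 0 4 0 0 0;0 0 4 0 0 0"

```text
time: 3.98
position: [0.5252, -0.1432, 0.112]
tool_rot: [0.002, 1.0, -0.0, 0.0]
ft_force: [-1.1, 0.6, 7.3]
grip_width: 0.0006
grip_force: 3.3
```

7.3 N is above the 4.5 N cushion onset, so main is home. I'll lift and move to square.

Emit:
move_arm:
  series: "0 0 -8 0 0 0;0 0 -25 0 0 0;0 0 -33 0 0 0;-2 33 -33 0 0 0;-2 65 -33 0 0 0;-2 65 -33 0 0 0;-2 65 -33 0 0 0;-2 65 -33 0 0 0"

```text
time: 4.65
position: [0.5278, -0.0784, 0.1447]
tool_rot: [0.002, 1.0, -0.0, 0.0]
ft_force: [-0.2, -0.6, -0.5]
grip_width: 0.0006
grip_force: 0.0
```

Run:
```python
from h import *
import cv2
o=robot.get_obs();print(o['position'],o['ft_force'],shift([.527,-.078,.1115]))
p=robot.camera('scene');cv2.imwrite('pics/s2.png',cv2.resize(p['img'][150:330,150:390,::-1],None,fx=3,fy=3))
```

```text
[ 0.5277882  -0.07840579  0.14473431] [-0.2356483  -0.63782852 -0.50572733] [ 0.8  0.4 33.2]
```

View pics/s2.png

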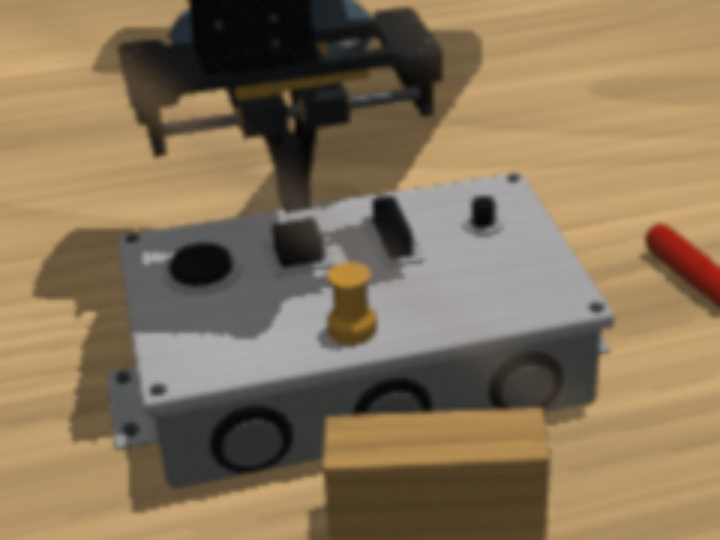

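The main button at crop (200,263) is clearly lower than before, and the fingertip is above the square button at (298,240). I'll press square.

Emit:
move_arm:
  series: "0 0 10 0 0 0;0 0 18 0 0 0;0 0 22 0 0 0;0 0 26 0 0 0;0 0 29 0 0 0;0 0 31 0 0 0;0 0 33 0 0 0;0 0 33 0 0 0"

```text
time: 5.37
position: [0.5273, -0.079, 0.1117]
tool_rot: [0.002, 1.0, -0.001, -0.0]
ft_force: [-1.8, -2.4, 6.4]
grip_width: 0.0003
grip_force: 3.5
```

Emit:
move_arm:
  series: "0 0 0 0 0 0;0 0 0 0 0 0"

```text
time: 5.53
position: [0.5273, -0.0789, 0.1121]
tool_rot: [0.002, 1.0, -0.001, -0.0]
ft_force: [-2.9, -3.0, 6.3]
grip_width: 0.0003
grip_force: 3.3
```

Emit:
move_arm:
  series: "0 0 -8 0 0 0;0 0 -25 0 0 0;0 0 -33 0 0 0;-1 33 -33 0 0 0;-1 66 -33 0 0 0;-1 66 -33 0 0 0;-1 66 -33 0 0 0;-1 66 -33 0 0 0"

```text
time: 6.2
position: [0.5289, -0.0121, 0.1446]
tool_rot: [0.002, 1.0, -0.0, 0.0]
ft_force: [0.1, 0.6, -0.4]
grip_width: 0.0005
grip_force: 0.0
```

Run:
```python
from h import *
import cv2
o=robot.get_obs();print(o['position'],o['ft_force'],shift([.5285,-.0123,.1115]))
p=robot.camera('scene');cv2.imwrite('pics/s3.png',cv2.resize(p['img'][150:330,150:390,::-1],None,fx=3,fy=3))
```

```text
[ 0.52887562 -0.01214206  0.14461769] [ 0.14372143  0.61465747 -0.40959543] [ 0.4 -0.2 33.1]
```

View pics/s3.png

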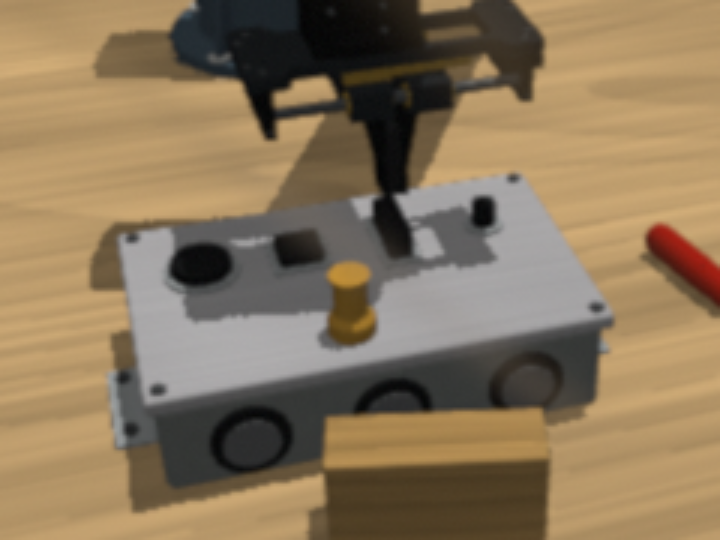

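The square button at (298,248) is now down, and the fingertip is above the bar at (392,225). I'll press bar.

Emit:
move_arm:
  series: "0 0 10 0 0 0;0 0 18 0 0 0;0 0 22 0 0 0;0 0 26 0 0 0;0 0 29 0 0 0;0 0 31 0 0 0;0 0 33 0 0 0;0 0 33 0 0 0"

```text
time: 6.92
position: [0.5287, -0.0129, 0.1117]
tool_rot: [0.002, 1.0, -0.001, -0.0]
ft_force: [-2.0, -3.9, 6.7]
grip_width: 0.0002
grip_force: 3.5
```

Emit:
move_arm:
  series: "0 0 0 0 0 0;0 0 0 0 0 0"

```text
time: 7.08
position: [0.5287, -0.0129, 0.1121]
tool_rot: [0.002, 1.0, -0.001, -0.0]
ft_force: [-2.2, -4.0, 5.7]
grip_width: 0.0001
grip_force: 3.3
```

Emit:
move_arm:
  series: "0 0 -8 0 0 0;0 0 -30 0 0 0;0 0 -60 0 0 0;0 0 -90 0 0 0;0 0 -120 0 0 0;0 0 -120 0 0 0;0 0 -120 0 0 0;0 0 -120 0 0 0"

```text
time: 7.75
position: [0.5279, -0.0118, 0.2311]
tool_rot: [0.002, 1.0, 0.0, -0.001]
ft_force: [-0.7, 0.5, -0.7]
grip_width: 0.0007
grip_force: 0.0
```

Run:
```python
from h import *
import cv2
p=robot.camera('scene');cv2.imwrite('pics/s4.png',cv2.resize(p['img'][150:330,150:390,::-1],None,fx=3,fy=3))
```

```text
(no output)
```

View pics/s4.png

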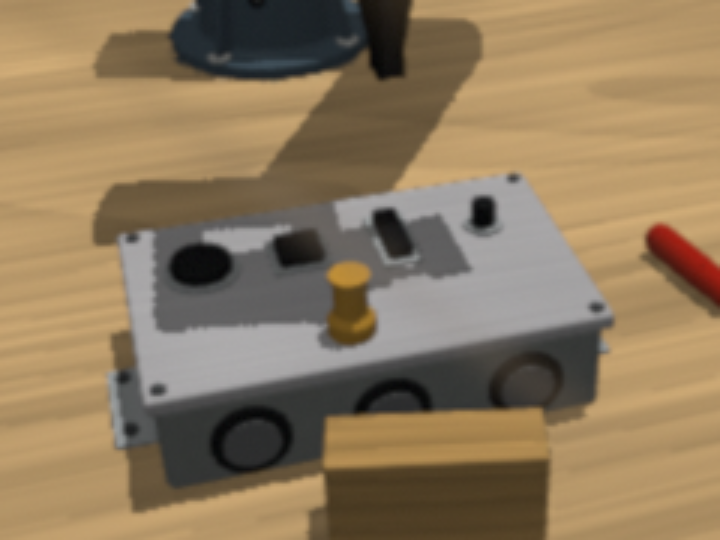

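Main (200,264), square (298,248) and bar (392,233) are all down. Spare (483,212) is still up, the brass cap hasn't moved, and the arm is clear.

```bash
python3 -c "
from rig import robot
print(robot.hand_in())"
```

```text
the job is handed in; nothing more can be done
None
```

I pushed the main, square and bar buttons home in that order with about 6–7 N each, left the spare popped up with nothing visibly disturbed, and handed the job in at about 8 s; no verdict came back.

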